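Weigh the sample jar in the pan of a hanging spring scale

TASK

Weigh the sample jar that stands on the table in front of you: stand it upright in the weighing pan on the table and let go of it, then lift the pan by the loop at the top of its bail and hang that loop on the hook of the hanging spring scale. Lower it gently, so that the hook sinks slowly under the load and is never dropped on or pulled to its stop, then let go and wait until everything hangs still, with the jar upright in the pan. Do not knock over the jar or push the salt shaker and the kitchen timer about.

Things in the scene. Friction and masses are not known exactly. Their poses are not given: they have to be found in the camera images.
- jar: Sample jar: short round lidded jar with a brown filling, 62 mm diameter, 75 mm high, lid screwed on (lid 58 mm diameter, from 63 mm up), 0.14 to 0.28 kg. Loose, stands on the steel table near the pan (the jars on the table to the left are not meant). Origin: centre of its underside; z up its axis.
- pan: Bare steel weighing pan with a fixed upright wire bail, loose on the table, 0.25 kg. Round dish: floor 6 mm above the underside, flat to 65 mm radius, low flared rim 16 mm high, 80 mm radius at its top. Open from its own -x and +x sides, but covered from straight above by the bail, which lies in its y-z plane. Origin: centre of the underside; z up, y from leg to leg of the bail (symmetric).
- pan_grip (a point): Centre of the bail's narrow upright loop, 185 mm above the pan's underside, axes as the pan. Two flat upright grip straps stand beside it: each 14 mm along x, 7 mm along y, 36 mm high (167 to 203 mm up); 48 mm over their outer faces, 34 mm between the inner ones. Grip both from outside, across y.
- pan_bar (a point): Middle (peak) of the loop's top bar, on the bar's axis, 217 mm above the underside; the bar is 6 mm thick and lies along the pan's y, sloping 5 mm down to y = +-16 mm. The opening below it is 34 mm wide, about 50 mm high.
- scale_stand: Fixed bench stand of the hanging scale. Origin on the table straight below the hook; its -x is the side where the hook is open (to the robot's front left). Dark base plate 12 mm thick, x -30 to 170 mm, y +-65 mm; 20 mm post at x = 140 mm; arm at 512 mm. The scale's body (30 x 44 mm) is above the hook from z = 386 mm up: no room for a hand straight above, it must lean to -x.
- hook_seat (a point): Where the bar's axis lies when seated in the hook; moves with it; unloaded 290 mm above the stand's origin, axes as the stand. 5 mm wire in the stand's x-z plane: shank 8.5 mm to +x of the seat, tip top 16 mm above and 15 mm to -x, underside 8 mm below. Bring the bar (pan y along stand y) from -x with its axis 20 mm or more above the seat until over it, then lower.
- hook (a joint): How far the sprung hook has sunk, m: 0 unloaded, stop at 0.060. Spring 200 N/m, lightly damped: the pan with the jar sinks it 0.019 to 0.026 and bobs for about a second or two.
- timer: Bystander: round wind-up kitchen timer, 66 mm diameter, 57 mm high, loose. Origin: centre of its underside.
- bail_shoulder (a point): Bend of the bail's 6 mm wire at the pan's y = +77 mm, 138 mm up: below it the leg runs straight down to the rim; above it the wire slopes in to (y 66, z 148), (y 26, z 158) mm and then up into the loop. The other side is its mirror image. So below the bail there is 135 to 155 mm of height and 149 mm between the legs.
- salt_shaker: Bystander: slim glass salt shaker with a domed metal top, 44 mm diameter, 90 mm high, loose. Origin: centre of its underside.

How it is judged (in metres and radians):
On the way, in this order (a step that is already met when the one before it is completed fails the run):
1. the sample jar stands upright in the pan, the pan still stands on the table, and the fingers have let go of the jar (horizontal distance between jar and pan below 0.045 m and z of jar in the frame of pan between 0 and 0.012 m and angle between jar's own z axis and vertical below 0.15 rad and height (world z) of pan below 0.006 m and angle between pan's own z axis and vertical below 0.08 rad and contact force between the fingers and jar below 0.1 N), for 0.2 s.
2. the pan with the jar in it hangs by its loop from the hook, which has sunk under the load, and the fingers have let go of the pan (distance between pan_bar and hook_seat below 0.012 m and value of joint hook above 0.014 m and height (world z) of pan above 0.02 m and horizontal distance between jar and pan below 0.05 m and contact force between the fingers and pan below 0.1 N), for 0.2 s.
At the end, for the whole second after the job is handed in: The bar sits in the hook (within 12 mm of the seat), the hook sunk 14 to 35 mm and still (0.02 m/s); the pan over 20 mm above the table, tilted under 0.25 rad; the jar upright in the pan (within 0.15 rad of it, 50 mm of its centre); pan and jar slower than 0.04 m/s (distance between pan_bar and hook_seat below 0.012 m and value of joint hook between 0.014 and 0.035 m and velocity of joint hook between -0.02 and 0.02 m/s and height (world z) of pan above 0.02 m and angle between pan's own z axis and vertical below 0.25 rad and linear speed of each of pan, jar below 0.04 m/s and horizontal distance between jar and pan below 0.05 m and z of jar in the frame of pan between 0 and 0.015 m and angle between the z axis of jar and the z axis of pan, either way round below 0.15 rad); the robot touches nothing.
It fails at once if the load is dropped onto the hook: the hook sinks faster than 0.25 m/s (velocity of joint hook above 0.25 m/s).
It fails at once if the hook is pulled down to its stop (beyond 55 mm) (value of joint hook above 0.055 m).
It fails at once if the sample jar is tipped over (more than 0.7 rad) (angle between jar's own z axis and vertical above 0.7 rad).
It fails at once if the salt shaker or the timer is pushed more than 30 mm (distance of any of salt_shaker, timer from where it was at the start of the episode above 0.03 m).
It also fails if it takes over 72 s, if anything falls off the work surface, if the arm or the gripper's body presses on something with over 40 N, if the wrist force passes 120 N, or if a joint passes its speed limit or range.

ROBOT

A 7-joint arm with a two-finger parallel gripper is mounted at the origin on a cart in front of the work surface, level with it; the furniture and walls round the work are solid. World frame = base frame: x ahead of the robot, y to its left, z up, the work surface at z = 0. Lengths are in mm, angles in rad, forces in N, time in s.
With the tool pointing down it reaches from about 400 to 875 mm from the base axis. Payload 4.4 kg.
Tool frame: the origin (TCP) lies midway between the tips of the shut fingers; the grasp point (between the pads) lies 19 mm behind it (ctrl.grip_point_offset is the distance from the TCP to the grasp point, in mm); z points along the fingers, y is the line along which they close (so a half turn about z gives the same grasp; the last joint's range is limited). The gripper opens to 85 mm and grips with 20 to 120 N. Pads are 22 mm wide; open, the fingers measure 114 mm over their backs; the gripper's body (76 mm by 85 mm) begins 54 mm behind the grasp point. The pads swing forward as they close: fully open they stand 13 mm farther back than shut.
Start: joints at [1.11, 0.628, 0.038, 1.517, -0.027, 0.996, -0.02], TCP at [250.033, -600.001, 231.313] pointing down, gripper open.
Joint ranges: [-3.06, 3.06], [-0.37, 2.12], [-1.25, 1.32], [0.18, 2.47], [-1.1, 4.24], [0.23, 1.98], [-2.94, 2.94]. Speed limits (rad/s): [2.57, 2.57, 3.14, 3.14, 3.14, 3.14, 3.14].

INTERFACE

Orientations are given as [roll, pitch, yaw] about the fixed x, y, z axes, in that order (R = Rz(yaw) Ry(pitch) Rx(roll)).
In Python, from cell import ctrl gives the robot as it stands.
- The arm moves only by the shell command python3 nudge.py 'ROWS'. ROWS is one flat JSON list of numbers that holds 1 to 12 rows one after another, with no inner brackets; each row has 7 numbers: dx, dy, dz in mm, then a rotation vector rx, ry, rz in rad, then the finger opening in mm; each row shifts and turns the commanded pose from where the row before left it, along the tool's axes as they then stand; what a row does not reach is not made up. A row lasts 1/10 s, in which the tool goes at most 50 mm and 0.15 rad, less where a joint would pass 70% of its speed; a pose out of reach is approached as far as the arm can. The fingers move at their own pace and stop on an object; the grip force is fixed at half the most. Time passes only in rows, so rows that do not move let the fingers close. It prints the time, the measured TCP pose, the force, the opening and the grip force at its end. Input that does not fit is refused with a message, and nothing moves.
- ctrl.read_state(): the state, without advancing time (a new reading comes with each control period).
- ctrl.get_image(name): name is "scene" or "top" or "wrist"; returns the picture (384x512x3 uint8, blue, green, red); there is no depth.
- ctrl.calibration(name): a dict with "fx", "fy", "cx", "cy" (pixels), "k1" (the pictures are not rectified: a ray, as slopes to the right and down, at radius r is drawn at 1 + k1 r^2 times it, then the intrinsics apply), "rvec" (rotation vector, rad) and "tvec" (3), from world to camera coordinates, as OpenCV has them; the wrist camera has in their place "hand_eye" (4x4, takes a point from camera to tool coordinates, whose origin is the TCP and whose axes are the flange's). Camera axes: x right, y down, z forward; pixel columns grow to the right and rows downward; lengths in mm; the calibration is good to about 2 mm. A picture is of the moment at which its call begins: read the wrist's pose just before it. calibration takes no time and is no camera call.
- ctrl.finish_job(): hands the job in; it is judged then, once.
The state is a dict: "clock": time; "qpos": joint angles; "qd": joint speeds; "tau": joint torques, N m; "eef_pos": TCP position; "tool_rot": TCP orientation; "force": force on the tool from outside, world axes, zero at the start; "torque": the same for the moment, N m; "width": finger opening in mm; "gripper_force": force on a finger pad.
Only numpy, scipy, OpenCV 4.12 (cv2) and the standard library are available. Lean on these libraries where they do the work, as an engineer would, in place of code of your own. Each camera call takes 0.05 s, during which the arm holds its last target. There are 200 camera calls.

## Working session

There is one attempt and no reset: what is moved stays moved. The work goes in short steps, Python scripts to look and compute and a shell command to move; the robot and the scene stay as the last step left them, time stands still between calls to the robot, and variables do not carry over. Pictures are saved under pics/ and viewed, at most 10 in all, crops included, and the job is handed in when it is done.

```bash
ls; mkdir -p pics
python3 - <<'E'
from cell import ctrl
import cv2,numpy as np
s=ctrl.read_state();print(s['clock'],s['eef_pos'],s['tool_rot'],s['width'])
a=ctrl.get_image("scene");b=ctrl.get_image("top")
cv2.imwrite("pics/scene0.png",a);cv2.imwrite("pics/top0.png",b)
for n in("scene","top","wrist"):print(n,ctrl.calibration(n))
E
```

```text
cell.py
nudge.py
pics
0.0 [ 249.77200091 -599.42513072  230.41941119] [-3.13970847e+00  5.21336158e-05  3.94813763e-01] 85.48146129406841
scene {'fx': 485.0260439376918, 'fy': 485.0260439376918, 'cx': 260.41811834176565, 'cy': 181.92128409381556, 'k1': 0.055237454612371936, 'rvec': array([ 0.65598463, -2.62984559,  1.12577297]), 'tvec': array([ 588.74920167,  241.0470006 , 1146.59606517])}
top {'fx': 416.88517023965574, 'fy': 416.88517023965574, 'cx': 259.9701953892809, 'cy': 194.7890988572942, 'k1': -0.0791274124748542, 'rvec': array([ 2.13408077, -2.15641012,  0.16098835]), 'tvec': array([ 109.81874523,  611.46196732, 1301.1884101 ])}
wrist {'fx': 291.62009492353974, 'fy': 291.62009492353974, 'cx': 259.39463175204287, 'cy': 195.00947676563928, 'k1': 0.01937787655156176, 'hand_eye': array([[ 1.47413386e-03, -9.59918151e-01, -2.80276596e-01,
         7.00102240e+01],
       [ 9.99998521e-01,  1.66330793e-03, -4.37096067e-04,
         5.64084380e-01],
       [ 8.85762734e-04, -2.80275537e-01,  9.59919183e-01,
        -1.42137772e+02],
       [ 0.00000000e+00,  0.00000000e+00,  0.00000000e+00,
         1.00000000e+00]])}
```

View pics/scene0.png

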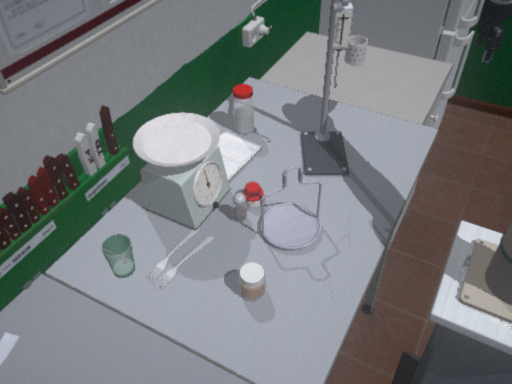

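View pics/top0.png

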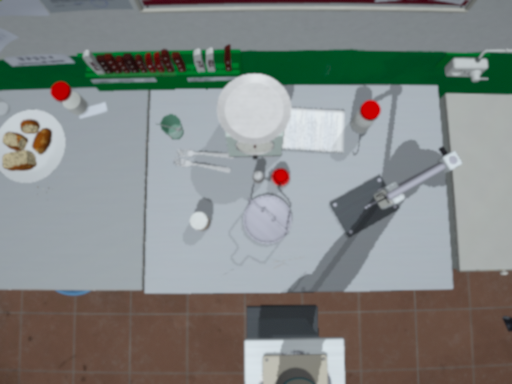

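The scene image shows the jar at about (253,282), the pan at (290,226) with the bail loop at (291,172), the shaker at (240,204), the red-topped timer at (253,192), and the stand base at (325,153). In the top image the jar is at (199,220), the pan at (267,217), the timer at (281,177), the shaker at (258,176), and the stand base at (365,205). Next I'll crop both views larger.

```bash
cat > h.py <<'E'
import cv2,numpy as np
from cell import ctrl
from scipy.spatial.transform import Rotation as R
def cam(n,st=None):
    c=ctrl.calibration(n)
    K=np.array([[c['fx'],0,c['cx']],[0,c['fy'],c['cy']],[0,0,1]])
    if n=='wrist':
        T=np.eye(4);T[:3,:3]=R.from_euler('xyz',st['tool_rot']).as_matrix();T[:3,3]=st['eef_pos']
        W=np.linalg.inv(T@c['hand_eye']);Rm,t=W[:3,:3],W[:3,3]
    else: Rm,t=cv2.Rodrigues(c['rvec'])[0],np.array(c['tvec'])
    return K,np.array([c['k1'],0,0,0.]),Rm,t
def ray(C,px):
    K,d,Rm,t=C
    u=cv2.undistortPoints(np.array([[px]],float),K,d)[0,0]
    v=Rm.T@np.r_[u,1];return -Rm.T@t,v/np.linalg.norm(v)
def onz(C,px,z):
    o,v=ray(C,px);return o+v*(z-o[2])/v[2]
def tri(r1,r2):
    (o1,v1),(o2,v2)=r1,r2
    A=np.c_[v1,-v2];s=np.linalg.lstsq(A,o2-o1,rcond=None)[0]
    p,q=o1+s[0]*v1,o2+s[1]*v2;return (p+q)/2,np.linalg.norm(p-q)
def proj(C,P):
    K,d,Rm,t=C
    return cv2.projectPoints(np.array(P,float).reshape(-1,1,3),cv2.Rodrigues(Rm)[0],t,K,d)[0][:,0]
E
python3 - <<'E'
from h import *
a=cv2.imread('pics/scene0.png');b=cv2.imread('pics/top0.png')
c1=cv2.resize(b[150:280,180:410],None,fx=3.4,fy=3.4,interpolation=cv2.INTER_CUBIC)
c2=cv2.resize(a[0:300,225:365],None,fx=2,fy=2,interpolation=cv2.INTER_CUBIC)
print(c1.shape,c2.shape)
cv2.imwrite('pics/topc.png',c1);cv2.imwrite('pics/scc.png',c2)
S,T=cam('scene'),cam('top')
print('jar',onz(T,(199.5,220),75),onz(S,(252,272),75))
print('pan',onz(T,(267,218),16),onz(S,(290.5,225),16))
print('timer',onz(T,(281,177),57),'shaker',onz(T,(258,175),80))
E
```

```text
(442, 782, 3) (600, 280, 3)
jar [530.18810825 293.94347886  75.        ] [527.3431222  300.18627769  75.        ]
pan [539.8598986   81.16074614  16.        ] [532.9833532   86.07504573  16.        ]
timer [668.09867111  35.08781768  57.        ] shaker [670.8587889  109.11392313  80.        ]
```

View pics/topc.png

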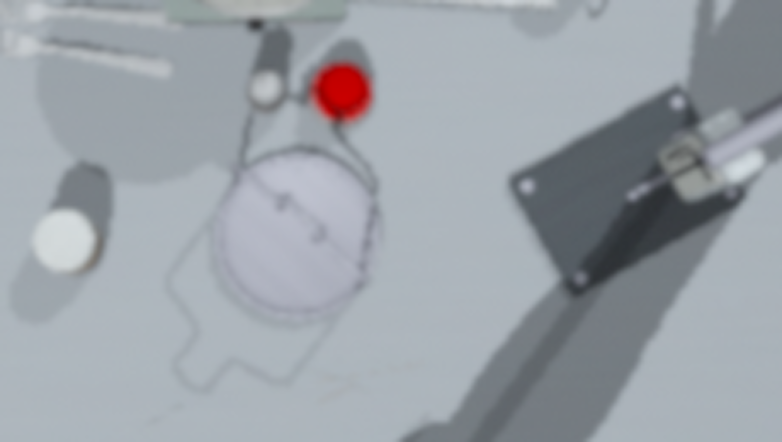

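View pics/scc.png

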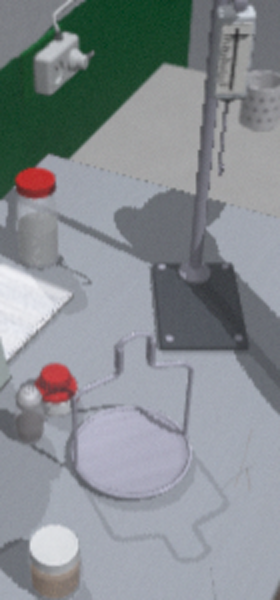

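The top crop shows the bail running diagonally: loop corners at crop (282,202) and (318,234), plate corners at (512,182), (680,88), (742,205) and (575,295), and the hook near (635,192). The scene crop shows the loop top at crop (118..152,337) and the hook end near (222,172). Next I'll compute the poses.

Run:
```python
from h import *
S,T=cam('scene'),cam('top');np.set_printoptions(precision=1,suppress=True)
t=lambda x,y:(x/3.4+180-.35,y/3.4+150-.35)
s=lambda x,y:(x/2+225-.25,y/2-.25)
b=cv2.imread('pics/top0.png');hsv=cv2.cvtColor(b,cv2.COLOR_BGR2HSV)
print('cams',ray(T,(0,0))[0],ray(S,(0,0))[0])
P=[onz(T,t(*p),12)[:2] for p in((512,182),(680,88),(742,205),(575,295))]
Q=[onz(S,s(*p),12)[:2] for p in((160,348),(152,265),(233,263),(247,348))]
for C in(P,Q):
    C=np.array(C);print(C.tolist())
    r=cv2.minAreaRect(C.astype(np.float32));print(r)
print('loopA',onz(T,t(282,202),212),'loopB',onz(T,t(318,234),212))
for p in((118,345),(152,337),(118,337),(150,335)):print('scene loop',onz(S,s(*p),212))
print('shoulder T',onz(T,t(237,172),138),onz(T,t(362,270),138),'S',onz(S,s(76,395),138),onz(S,s(191,367),138))
print('hook tri',tri(ray(T,t(635,192)),ray(S,s(222,172))))
hm=((hsv[...,0]<10)|(hsv[...,0]>170))&(hsv[...,1]>150)&(hsv[...,2]>90)
m=np.zeros(hm.shape,np.uint8);m[160:195,265:300]=hm[160:195,265:300];M=cv2.moments(m)
print('timer px',M['m10']/M['m00'],M['m01']/M['m00'],M['m00'])
w=((hsv[...,1]<25)&(hsv[...,2]>205)).astype(np.uint8);w2=np.zeros_like(w);w2[200:240,180:220]=w[200:240,180:220];M=cv2.moments(w2)
c=(M['m10']/M['m00'],M['m01']/M['m00']);print('jar px',c,M['m00'],onz(T,c,75))
```

```text
cams [ 413.9  106.8 1377.1] [189.2 859.8 971.8]
[[587.0688958559989, -128.83583743043908], [678.7533854396254, -299.1253742758058], [561.8821611079607, -354.41958447591674], [476.6227336652405, -186.16487834078657]]
((576.8703002929688, -243.06959533691406), (129.2037811279297, 193.38052368164062), 27.432371139526367)
[[584.221461464078, -115.86919624030816], [677.9603451222672, -289.86846601940067], [564.6852790090347, -353.8995471770571], [472.10318270147746, -174.11229878086704]]
((575.7723999023438, -234.19918823242188), (130.03854370117188, 202.22360229492188), 27.450944900512695)
loopA [547.1  96.9 212. ] loopB [520.2  67.5 212. ]
scene loop [547.3 105.2 212. ]
scene loop [518.1  74.4 212. ]
scene loop [553.5  92.7 212. ]
scene loop [521.7  72.3 212. ]
shoulder T [582.6 135.7 138. ] [495.   27.1 138. ] S [587.3 135.6 138. ] [483.7  26.3 138. ]
hook tri (array([ 541.8, -177.9,  287. ]), np.float64(3.1188978631895696))
timer px 280.0873786407767 176.45145631067962 206.0
jar px (197.89756097560976, 220.30243902439025) 205.0 [529.3 299.   75. ]
```

```bash
cat >> h.py <<'E'
np.set_printoptions(precision=2,suppress=True)
def want(pos,psi,th):
    z=np.array([np.cos(th)*np.cos(psi),np.cos(th)*np.sin(psi),-np.sin(th)])
    y=np.array([np.sin(psi),-np.cos(psi),0]);M=np.c_[np.cross(y,z),y,z]
    s=ctrl.read_state();A=R.from_euler('xyz',s['tool_rot']).as_matrix()
    d=np.array(pos)-s['eef_pos'];print('t',s['clock'],'world d',d,'| tool d',A.T@d,'| rotvec',R.from_matrix(A.T@M).as_rotvec(),'| tool d after rot',M.T@d)
    return M
E
python3 nudge.py '[28,-34.5,-9,0,0,0,85,28,-34.5,-9,0,0,0,85,28,-34.5,-9,0,0,0,85,28,-34.5,-9,0,0,0,85,28,-34.5,-9,0,0,0,85,28,-34.5,-9,0,0,0,85,28,-34.5,-9,0,0,0,85,28,-34.5,-9,0,0,0,85,28,-34.5,-9,0,0,0,85,28,-34.5,-9,0,0,0,85,28,-34.5,-9,0,0,0,85]'
python3 -c "
from h import *
want((400,200,300),-.724,.61)"
```

```text
clock: 1.2
eef_pos: [388.3, -129.5, 330.6]
tool_rot: [3.141, 0.0, 0.395]
force: [1.6, -1.0, -0.2]
width: 85.1
gripper_force: 0.0
t 1.2 world d [ 11.7  329.45 -30.64] | tool d [ 137.46 -299.64   30.59] | rotvec [-0.54  0.86  1.03] | tool d after rot [-145.11 -254.56 -154.13]
```

```bash
python3 nudge.py '[17,-37,0,0,0,0,85,17,-37,0,0,0,0,85,17,-37,0,0,0,0,85,17,-37,0,0,0,0,85,17,-37,0,0,0,0,85,17,-37,0,0,0,0,85,17,-37,0,0,0,0,85,17,-37,0,0,0,0,85]'
python3 nudge.py '[0,0,0,-0.054,0.086,0.103,85,0,0,0,-0.054,0.086,0.103,85,0,0,0,-0.054,0.086,0.103,85,0,0,0,-0.054,0.086,0.103,85,0,0,0,-0.054,0.086,0.103,85,0,0,0,-0.054,0.086,0.103,85,0,0,0,-0.054,0.086,0.103,85,0,0,0,-0.054,0.086,0.103,85,0,0,0,-0.054,0.086,0.103,85,0,0,0,-0.054,0.086,0.103,85]'
python3 -c "
from h import *
z=np.array([.613,-.543,-.574])
print(ctrl.read_state()['qpos'])
want(np.array([528.5,298,42])-110*z,-.724,.61)"
```

```text
clock: 2.0
eef_pos: [399.7, 195.7, 330.2]
tool_rot: [3.141, 0.0, 0.395]
force: [0.7, -1.0, -0.1]
width: 85.1
gripper_force: 0.0
clock: 3.0
eef_pos: [398.1, 188.6, 292.3]
tool_rot: [2.917, -0.47, -0.154]
force: [0.3, -0.1, -3.2]
width: 85.0
gripper_force: 0.0
[-1.54  0.31  0.81  2.19  0.46  0.69 -2.89]
t 3.0 world d [  62.98  169.12 -187.12] | tool d [ -52.5  -213.23  139.15] | rotvec [-0.16  0.42  0.48] | tool d after rot [-190.52 -168.42   54.05]
```

Joint 7 is near its limit, so I'll use the equivalent half-turned grasp.

```bash
sed -i 's/M=np.c_\[np.cross(y,z),y,z\]/y=-y;M=np.c_[np.cross(y,z),y,z]/' h.py
python3 nudge.py '[0,0,0,0,0,-0.15,85,0,0,0,0,0,-0.15,85,0,0,0,0,0,-0.15,85,0,0,0,0,0,-0.15,85,0,0,0,0,0,-0.15,85,0,0,0,0,0,-0.15,85,0,0,0,0,0,-0.15,85,0,0,0,0,0,-0.15,85,0,0,0,0,0,-0.15,85,0,0,0,0,0,-0.15,85,0,0,0,0,0,-0.15,85,0,0,0,0,0,-0.15,85]' >/dev/null
python3 nudge.py '[0,0,0,0,0,-0.15,85,0,0,0,0,0,-0.15,85,0,0,0,0,0,-0.15,85,0,0,0,0,0,-0.15,85,0,0,0,0,0,-0.15,85,0,0,0,0,0,-0.15,85,0,0,0,0,0,-0.15,85,0,0,0,0,0,-0.15,85,0,0,0,0,0,-0.15,85]'
python3 -c "
from h import *
print(ctrl.read_state()['qpos'])
M=want((400,190,300),-.724,.7)
want(np.array([528.5,298,42])-110*M[:,2],-.724,.7)"
```

```text
clock: 5.1
eef_pos: [397.8, 188.9, 291.7]
tool_rot: [-2.907, 0.465, 3.007]
force: [0.0, 0.3, -0.3]
width: 84.8
gripper_force: 0.0
[-1.04  0.24  0.15  2.18  0.68  0.83 -0.01]
t 5.1 world d [2.18 1.08 8.3 ] | tool d [-5.52 -0.19 -6.66] | rotvec [ 0.14 -0.34  0.51] | tool d after rot [-6.94  2.25 -4.65]
t 5.1 world d [  67.65  164.81 -178.83] | tool d [ 40.04 209.45 135.08] | rotvec [ 0.14 -0.34  0.51] | tool d after rot [174.46 168.28  70.48]
```

```bash
python3 nudge.py '[0,0,0,0.028,-0.068,0.102,85,0,0,0,0.028,-0.068,0.102,85,0,0,0,0.028,-0.068,0.102,85,0,0,0,0.028,-0.068,0.102,85,0,0,0,0.028,-0.068,0.102,85,0,0,0,0,0,0,85]'
python3 -c "
from h import *
s=ctrl.read_state();print(s['qpos'])
M=want((400,190,300),-.724,.7)
want(np.array([528.5,298,42])-110*M[:,2],-.724,.7)"
```

```text
clock: 5.7
eef_pos: [397.3, 190.9, 290.5]
tool_rot: [3.136, 0.875, 2.411]
force: [1.4, 0.9, 0.1]
width: 84.5
gripper_force: 0.0
[-1.35  0.43  0.27  2.21  0.91  1.01 -0.94]
t 5.7 world d [ 2.68 -0.95  9.52] | tool d [-8.99  1.11 -4.08] | rotvec [ 0.  0. -0.] | tool d after rot [-8.98  1.07 -4.12]
t 5.7 world d [  68.15  162.78 -177.62] | tool d [173.44 166.28  70.42] | rotvec [ 0.  0. -0.] | tool d after rot [172.42 167.09  71.01]
```

```bash
python3 nudge.py '[25,24,10,0,0,0,85,25,24,10,0,0,0,85,25,24,10,0,0,0,85,25,24,10,0,0,0,85,25,24,10,0,0,0,85,25,24,10,0,0,0,85,23,24,10,0,0,0,85,0,0,0,0,0,0,85]'
python3 - <<'E'
from h import *
s=ctrl.read_state();print(s['qpos'])
im=ctrl.get_image('wrist');cv2.imwrite('pics/w1.png',im)
M=want((400,190,300),-.724,.7)
want(np.array([528.5,298,42])-110*M[:,2],-.724,.7)
print(proj(cam('wrist',s),[(528.5,298,75),(528.5,298,0)]))
E
```

```text
clock: 6.5
eef_pos: [468.6, 355.5, 112.2]
tool_rot: [3.136, 0.87, 2.41]
force: [-0.8, -0.9, 0.1]
width: 84.9
gripper_force: 0.0
[-1.29  0.91  0.22  1.82  0.86  0.93 -1.  ]
t 6.55 world d [ -68.42 -163.42  185.84] | tool d [-180.01 -166.78  -75.51] | rotvec [-0.    0.   -0.01] | tool d after rot [-178.85 -167.75  -76.13]
t 6.55 world d [-2.95  0.31 -1.3 ] | tool d [ 2.54 -1.74 -1.01] | rotvec [-0.    0.   -0.01] | tool d after rot [ 2.55 -1.72 -1.01]
[[256.76 228.56]
 [256.67 152.93]]
```

View pics/w1.png

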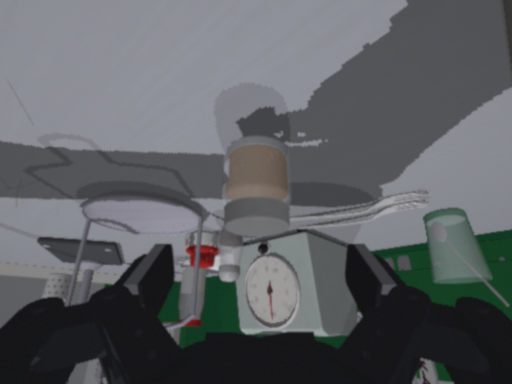

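The wrist view, which is upside down, shows the jar centred at column 257 where predicted (256.7), between the open fingers at columns 170 and 350. I'll advance and grip.

```bash
python3 nudge.py '[1,-1,25,0,0,0,85,1,-1,25,0,0,0,85,0,0,25,0,0,0,85,0,0,25,0,0,0,85,0,0,20,0,0,0,85,0,0,9,0,0,0,85,0,0,0,0,0,0,30,0,0,0,0,0,0,30,0,0,0,0,0,0,30,0,0,0,0,0,0,30,0,0,0,0,0,0,30,0,0,0,0,0,0,30]'
python3 nudge.py '[0,0,0,0,0,0,30,0,0,0,0,0,0,30,0,0,0,0,0,0,30]'
```

```text
clock: 7.75
eef_pos: [539.7, 288.0, 32.3]
tool_rot: [3.13, 0.875, 2.403]
force: [-3.5, 1.2, 7.7]
width: 59.4
gripper_force: 65.1
clock: 8.05
eef_pos: [539.7, 288.0, 32.3]
tool_rot: [3.13, 0.875, 2.403]
force: [-2.3, 1.3, 6.6]
width: 59.6
gripper_force: 65.1
```

```bash
python3 nudge.py '[-8,0,-6.5,0,0,0,30,-8,0,-6.5,0,0,0,30,-8,0,-6.5,0,0,0,30,-8,0,-6.5,0,0,0,30,0,0,0,0,0,0,30]'
python3 - <<'E'
from h import *
s=ctrl.read_state()
want((449,159.4,76),-.724,.7)
im=ctrl.get_image('top');cv2.imwrite('pics/t2.png',im)
E
```

```text
clock: 8.55
eef_pos: [540.8, 286.8, 74.1]
tool_rot: [3.127, 0.874, 2.4]
force: [0.4, 0.0, -1.9]
width: 59.6
gripper_force: 64.9
t 8.55 world d [ -91.8  -127.4     1.88] | tool d [ -13.25 -156.11   10.69] | rotvec [ 0.    0.   -0.01] | tool d after rot [ -11.49 -156.25   10.73]
```

```bash
python3 nudge.py '[-2.3,-26,1.8,0,0,-0.002,30,-2.3,-26,1.8,0,0,-0.002,30,-2.3,-26,1.8,0,0,-0.002,30,-2.3,-26,1.8,0,0,-0.002,30,-2.3,-26,1.8,0,0,-0.002,30,-2.3,-26,1.8,0,0,-0.002,30,0,0,0,0,0,0,30]'
python3 - <<'E'
from h import *
s=ctrl.read_state();print(s['qpos'])
want((449+97.4,159.4-86.2,74),-.724,.7)
C=cam('wrist',s)
im=ctrl.get_image('wrist')
pc=np.array([535,83,0]);a=np.deg2rad(48.5);y=np.array([np.cos(a),np.sin(a),0])
pts=[pc+y*77+[0,0,138],pc-y*77+[0,0,138],pc+y*77+[0,0,16],pc-y*77+[0,0,16],pc+y*26+[0,0,158],pc-y*26+[0,0,158],pc+[0,0,217]]
p=proj(C,pts);print(p)
for q in p: cv2.circle(im,tuple(int(round(v)) for v in q),4,(0,255,255),1)
cv2.imwrite('pics/w2.png',im)
E
```

```text
clock: 9.3
eef_pos: [446.6, 155.0, 75.7]
tool_rot: [-3.128, 0.875, 2.428]
force: [0.5, 1.3, -1.5]
width: 59.6
gripper_force: 64.9
[-1.32  0.99  0.48  2.31  1.43  0.47 -1.61]
t 9.3 world d [ 99.78 -81.8   -1.71] | tool d [-81.36   4.87 100.04] | rotvec [-0.01  0.    0.01] | tool d after rot [-81.75   4.81  99.72]
[[361.79 359.72]
 [170.19 357.98]
 [344.64 215.98]
 [186.87 214.76]
 [299.45 388.61]
 [232.45 387.98]
 [266.12 491.37]]
```

View pics/w2.png

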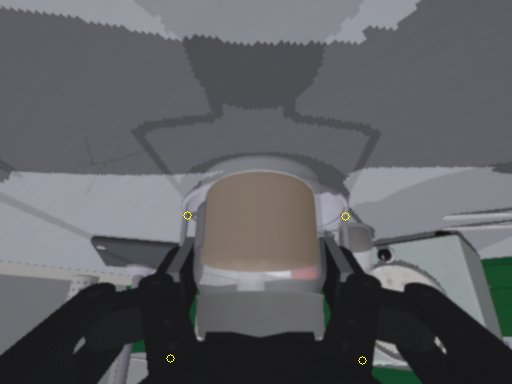

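Predicted leg roots at (187,215) and (345,216) coincide with the bail legs in the picture, and the jar sits centred at column 260. I'll lower slightly and enter under the bail.

```bash
python3 nudge.py '[14,0,11.6,0,0,0,30,-16.3,1,20,-0.002,0,0.002,30,-16.3,1,20,-0.002,0,0.002,30,-16.3,1,20,-0.002,0,0.002,30,-16.3,1,20,-0.002,0,0.002,30,-16.3,1,20,-0.002,0,0.002,30,0,0,0,0,0,0,30,0,0,0,0,0,0,30]'
python3 - <<'E'
from h import *
s=ctrl.read_state();print(s['qpos'])
want((449+97.4,159.4-86.2,56),-.724,.7)
im=ctrl.get_image('scene');cv2.imwrite('pics/s3.png',cv2.resize(im[120:330,200:400],None,fx=2.8,fy=2.8,interpolation=cv2.INTER_CUBIC))
E
```

```text
clock: 10.15
eef_pos: [549.9, 77.3, 55.2]
tool_rot: [3.122, 0.873, 2.405]
force: [0.2, 0.9, -0.9]
width: 59.7
gripper_force: 65.4
[-1.02  1.04  0.49  2.27  1.96  0.49 -1.92]
t 10.15 world d [-3.46 -4.08  0.79] | tool d [-0.72 -5.34 -0.47] | rotvec [ 0.01  0.   -0.01] | tool d after rot [-0.68 -5.35 -0.42]
```

View pics/s3.png

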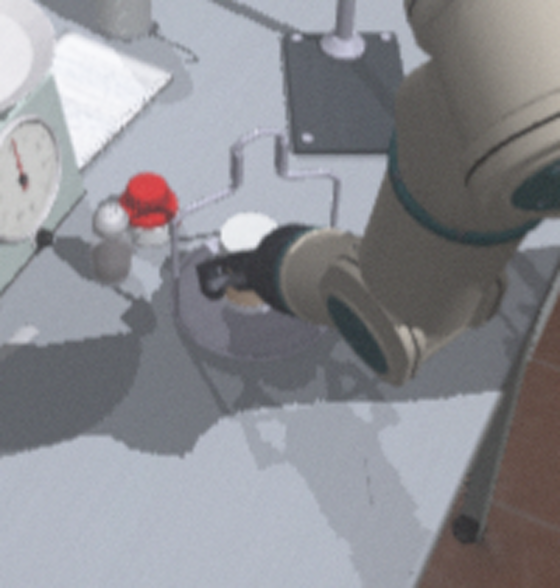

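The scene crop shows the jar under the bail inside the dish, lid at (250,232), clear of legs and loop. I'll correct sideways and lower.

```bash
python3 nudge.py '[-1,-5,0,0,0,-0.01,30,3.06,0,2.58,0,0,0,30,3.06,0,2.58,0,0,0,30,3.06,0,2.58,0,0,0,30,2.3,0,1.93,0,0,0,30,0,0,0,0,0,0,30]'
python3 nudge.py '[0.77,0,0.64,0,0,0,30,0.77,0,0.64,0,0,0,30,0,0,0,0,0,0,30]'
```

```text
clock: 10.8
eef_pos: [546.3, 73.0, 40.7]
tool_rot: [3.137, 0.874, 2.423]
force: [0.4, -0.6, -2.0]
width: 59.5
gripper_force: 65.4
clock: 11.1
eef_pos: [546.5, 72.9, 39.3]
tool_rot: [3.136, 0.874, 2.422]
force: [-0.4, 0.7, -1.5]
width: 59.5
gripper_force: 65.4
```

```bash
python3 nudge.py '[0.6,0,0.5,0,0,0,30,0.6,0,0.5,0,0,0,30,0,0,0,0,0,0,30]'
python3 nudge.py '[0.4,0,0.3,0,0,0,30,0,0,0,0,0,0,30]'
```

```text
clock: 11.4
eef_pos: [546.6, 72.9, 38.3]
tool_rot: [3.135, 0.875, 2.422]
force: [-3.2, 1.2, 3.2]
width: 59.5
gripper_force: 65.9
clock: 11.6
eef_pos: [546.6, 72.9, 38.3]
tool_rot: [3.134, 0.876, 2.421]
force: [-5.2, 3.7, 7.6]
width: 59.4
gripper_force: 66.5
```

```bash
python3 nudge.py '[0,0,0,0,0,0,76,0,0,0,0,0,0,76,0,0,0,0,0,0,76,0,0,0,0,0,0,76,0,0,-10,0,0,0,76,0,0,-20,0,0,0,76,0,0,-25,0,0,0,76,0,0,-25,0,0,0,76,0,0,-25,0,0,0,76,0,0,-25,0,0,0,76,0,0,-20,0,0,0,76,0,0,0,0,0,0,76]'
python3 - <<'E'
from h import *
s=ctrl.read_state();print(s['qpos'])
im=ctrl.get_image('wrist');t=ctrl.get_image('top')
cv2.imwrite('pics/w4.png',im);cv2.imwrite('pics/t4.png',t)
C=cam('wrist',s)
pc=np.array([535,83,0]);a=np.deg2rad(48.5);y=np.array([np.cos(a),np.sin(a),0])
pts=[pc+y*77+[0,0,138],pc-y*77+[0,0,138],pc+y*77+[0,0,16],pc-y*77+[0,0,16],pc+y*26+[0,0,158],pc-y*26+[0,0,158],pc+[0,0,217],pc+[0,0,81]]
p=proj(C,pts);print(p)
for q in p: cv2.circle(im,tuple(int(round(v)) for v in q),3,(0,255,255),1)
o=cv2.resize(t[180:260,225:310],None,fx=4.5,fy=4.5,interpolation=cv2.INTER_CUBIC)
c=np.zeros((384,900,3),np.uint8);c[:,:512]=im;c[:360,515:515+o.shape[1]]=o
cv2.imwrite('pics/w4b.png',cv2.resize(c,None,fx=.88,fy=.88))
E
```

```text
clock: 12.8
eef_pos: [458.2, 150.7, 134.2]
tool_rot: [3.132, 0.871, 2.422]
force: [0.6, 0.3, -0.3]
width: 76.1
gripper_force: 0.0
[-1.39  0.88  0.64  2.33  1.31  0.4  -1.38]
[[349.45 281.16]
 [168.44 282.23]
 [333.62 157.95]
 [182.75 157.81]
 [291.09 306.55]
 [227.95 307.01]
 [260.19 392.88]
 [258.94 218.16]]
```

View pics/w4b.png

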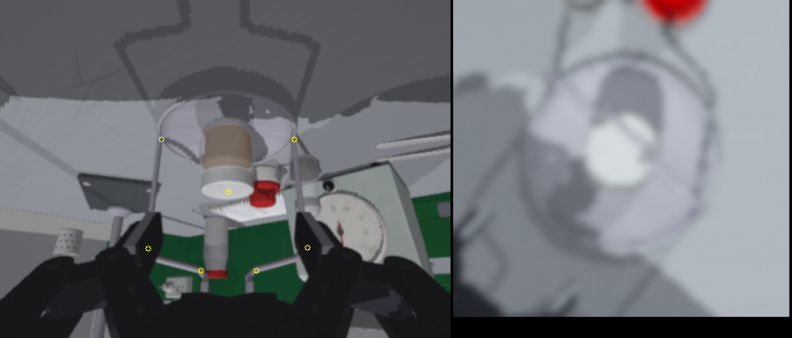

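The picture shows the jar upright and free in the dish (lid at (228,187) scaled), with leg-root predictions on the legs. Next is the loop straps.

Run:
```python
from h import *
M=want((0,0,0),-.724,.7);z=M[:,2]
T=np.array([534.5,83,189])+21*z;print(T)
want(T-90*z,-.724,.7)
t=cv2.imread('pics/t4.png');h=cv2.cvtColor(t,cv2.COLOR_BGR2HSV)
w=((h[...,1]<22)&(h[...,2]>205)).astype(np.uint8);k=np.zeros_like(w);k[195:235,245:290]=w[195:235,245:290]
m=cv2.moments(k);c=(m['m10']/m['m00'],m['m01']/m['m00']);print(c,m['m00'],onz(cam('top'),c,81))
```

```text
t 12.9 world d [-459.2  -148.79 -133.62] | tool d [ 261.31 -413.74 -106.76] | rotvec [0.01 0.   0.  ] | tool d after rot [ 260.33 -415.63 -101.66]
[546.53  72.36 175.47]
t 12.9 world d [ 35.76 -30.83  99.83] | tool d [-106.83    0.59  -27.96] | rotvec [0.01 0.   0.  ] | tool d after rot [-106.77    0.59  -28.2 ]
(265.87421383647796, 217.98742138364778) 159.0 [533.92  85.89  81.  ]
```

```bash
python3 nudge.py '[-26.7,0,-7,0.002,0,0,76,-26.7,0,-7,0.002,0,0,76,-26.7,0,-7,0.002,0,0,76,-26.7,0,-7,0.002,0,0,76,0,0,0,0,0,0,76]'
python3 - <<'E'
from h import *
want([546.53,72.36,175.47],-.724,.7)
s=ctrl.read_state();im=ctrl.get_image('wrist');C=cam('wrist',s)
pc=np.array([534.5,83,0]);a=np.deg2rad(48.5);y=np.array([np.cos(a),np.sin(a),0])
p=proj(C,[pc+y*20.5+[0,0,z] for z in(167,203)]+[pc-y*20.5+[0,0,z] for z in(167,203)]+[pc+[0,0,217]]);print(p)
for q in p: cv2.circle(im,tuple(int(round(v)) for v in q),3,(0,255,255),1)
cv2.imwrite('pics/w5.png',im)
E
```

```text
clock: 13.4
eef_pos: [496.5, 114.3, 235.9]
tool_rot: [3.137, 0.875, 2.411]
force: [-0.8, -0.2, -1.0]
width: 76.3
gripper_force: 0.0
t 13.4 world d [ 50.08 -41.95 -60.4 ] | tool d [ 4.55  1.75 88.84] | rotvec [-0.  0. -0.] | tool d after rot [ 4.13  1.74 88.86]
[[288.97 176.51]
 [291.15 220.03]
 [236.86 176.72]
 [235.55 220.26]
 [263.54 238.69]]
```

View pics/w5.png

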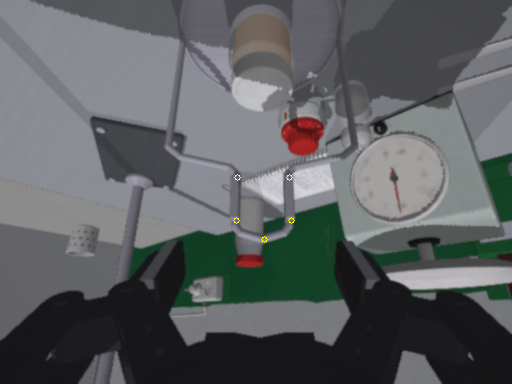

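The marked strap ends (237/290, rows 177 to 220) and bar peak (263,239) lie right on the loop. I'll advance and grip.

```bash
python3 nudge.py '[1.5,0.5,20,0,0,0,76,1.5,0.5,20,0,0,0,76,1.5,0.5,20,0,0,0,76,0,0,19,0,0,0,76,0,0,9.8,0,0,0,76,0,0,0,0,0,0,30,0,0,0,0,0,0,30,0,0,0,0,0,0,30,0,0,0,0,0,0,30,0,0,0,0,0,0,30,0,0,0,0,0,0,30]'
python3 - <<'E'
from h import *
want([546.53,72.36,175.47],-.724,.7);print(ctrl.read_state()['qpos'])
E
```

```text
clock: 14.55
eef_pos: [544.3, 75.9, 172.6]
tool_rot: [-3.14, 0.872, 2.423]
force: [-0.4, -0.1, -3.9]
width: 46.9
gripper_force: 61.9
t 14.55 world d [ 2.2  -3.5   2.91] | tool d [-4.77 -1.18  1.16] | rotvec [0. 0. 0.] | tool d after rot [-4.78 -1.16  1.16]
[-1.17  0.82  0.73  2.28  1.57  0.34 -1.36]
```

```bash
python3 nudge.py '[-2.3,0,-1.9,0,0,0,30,-4.6,0,-3.9,0,0,0,30,-9.2,0,-7.7,0,0,0,30,-9.2,0,-7.7,0,0,0,30,-9.2,0,-7.7,0,0,0,30,-9.2,0,-7.7,0,0,0,30,-9.2,0,-7.7,0,0,0,30,-9.2,0,-7.7,0,0,0,30,-9.2,0,-7.7,0,0,0,30,-4.6,0,-3.9,0,0,0,30,0,0,0,0,0,0,30]'
python3 - <<'E'
from h import *
hd=np.array([.460,-.888,0]);bar=np.array([543,-178,320]);off=12.0*hd+[0,0,-44.4]
want(bar-90*hd+off,-1.093,.7);print(ctrl.read_state()['qpos'])
E
```

```text
clock: 15.65
eef_pos: [544.7, 75.0, 272.6]
tool_rot: [3.141, 0.873, 2.419]
force: [0.6, -0.3, -3.4]
width: 46.6
gripper_force: 62.1
t 15.65 world d [ -37.58 -183.7     2.99] | tool d [ -62.19 -162.7    69.5 ] | rotvec [0.28 0.   0.24] | tool d after rot [ -96.24 -117.84  109.63]
[-1.19  0.57  0.72  2.22  1.16  0.52 -0.79]
```

```bash
python3 nudge.py '[0,0,0,0.02,0,0.017,30,0,0,0,0.04,0,0.034,30,0,0,0,0.04,0,0.034,30,0,0,0,0.04,0,0.034,30,0,0,0,0.04,0,0.034,30,0,0,0,0.04,0,0.034,30,0,0,0,0.04,0,0.034,30,0,0,0,0.02,0,0.017,30,0,0,0,0,0,0,30]'
python3 - <<'E'
from h import *
hd=np.array([.460,-.888,0]);bar=np.array([543,-178,320]);off=12.0*hd+[0,0,-44.4]
want(bar-90*hd+off,-1.093,.7);print(ctrl.read_state()['qpos'])
E
```

```text
clock: 16.55
eef_pos: [545.0, 75.3, 271.4]
tool_rot: [3.14, 0.874, 2.052]
force: [0.4, -0.4, -4.3]
width: 46.6
gripper_force: 62.1
t 16.55 world d [ -37.86 -184.05    4.17] | tool d [ -96.66 -118.85  108.88] | rotvec [0. 0. 0.] | tool d after rot [ -97.26 -118.25  109.  ]
[-1.09  0.65  0.61  1.96  0.72  0.85 -0.63]
```

```bash
python3 nudge.py '[-4.5,-6,5,0,0,0,30,-9.2,-11,10.5,0,0,0,30,-9.2,-11,10.5,0,0,0,30,-9.2,-11,10.5,0,0,0,30,-9.2,-11,10.5,0,0,0,30,-9.2,-11,10.5,0,0,0,30,-9.2,-11,10.5,0,0,0,30,-9.2,-11,10.5,0,0,0,30,-9.2,-11,10.5,0,0,0,30,-9.2,-11,10.5,0,0,0,30,-7,-9,7,0,0,0,30,-3,-4,3,0,0,0,30]'
python3 nudge.py '[0,0,0,0,0,0,30,0,0,0,0,0,0,30,0,0,0,0,0,0,30]'
python3 - <<'E'
from h import *
hd=np.array([.460,-.888,0]);bar=np.array([543,-178,320]);off=12.0*hd+[0,0,-44.4]
want(bar-90*hd+off,-1.093,.7);s=ctrl.read_state();print(s['qpos'])
ims=[ctrl.get_image(n) for n in('wrist','scene','top')]
C=[cam('wrist',s),cam('scene'),cam('top')]
sd=np.array([543,-178,0])
for n,i,c in zip('wst',ims,C):
    cv2.imwrite(f'pics/h{n}.png',i)
    b=s['eef_pos']-off
    print(n,proj(c,[sd+[0,0,290],sd+[0,0,306]-15*hd,b]))
w=cv2.resize(ims[0],(800,600))
a=cv2.resize(ims[1][60:180,270:350],None,fx=5,fy=5,interpolation=cv2.INTER_CUBIC)
t=cv2.resize(ims[2][170:230,330:400],None,fx=5,fy=5,interpolation=cv2.INTER_CUBIC)
o=np.zeros((600,755,3),np.uint8);o[:,:400]=a;o[:300,405:]=t;o[300:,405:]=cv2.resize(ims[0][130:384,100:400],(350,300))
cv2.imwrite('pics/h.png',o)
E
```

```text
clock: 17.75
eef_pos: [505.7, -111.7, 276.3]
tool_rot: [-3.141, 0.874, 2.051]
force: [-1.0, -0.8, -4.1]
width: 46.9
gripper_force: 62.1
clock: 18.05
eef_pos: [508.5, -108.3, 275.9]
tool_rot: [3.139, 0.873, 2.053]
force: [-0.2, 0.4, -4.7]
width: 47.2
gripper_force: 62.2
t 18.05 world d [-1.43 -0.46 -0.34] | tool d [ 0.42 -1.48  0.02] | rotvec [0.01 0.   0.  ] | tool d after rot [ 0.42 -1.48  0.03]
[-0.96  0.57  0.83  2.27  1.1   0.49 -0.77]
w [[258.28 291.11]
 [258.39 313.34]
 [262.58 343.69]]
s [[334.83  84.54]
 [335.97  82.28]
 [338.85  93.95]]
t [[366.92 206.08]
 [363.53 208.03]
 [339.43 220.58]]
```

View pics/h.png

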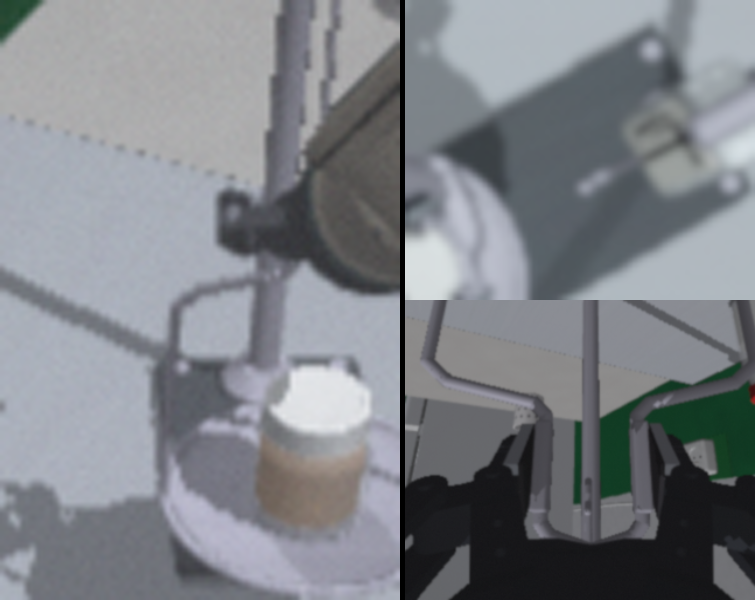

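The composite shows three things. In the wrist inset, the hook hangs between the straps at full-frame column ≈256, rows 282 to 312 (predicted 258, 291 to 313). In the top inset, its tip is at ≈(365,208) (predicted (363.5,208)). In the scene crop, the jar stands upright in the lifted pan. The hook estimate holds, so I'll move the bar over the seat.

```bash
python3 nudge.py '[-2.8,-1,3.4,0,0,0,30,-5.7,-1,6.8,0,0,0,30,-5.7,0,6.8,0,0,0,30,-5.7,0,6.8,0,0,0,30,-5.7,0,6.8,0,0,0,30,-5.7,0,6.8,0,0,0,30,-5.7,0,6.8,0,0,0,30,-5.7,0,6.8,0,0,0,30,-5.7,0,6.8,0,0,0,30,-5.7,0,6.8,0,0,0,30,-2.8,0,3.4,0,0,0,30,0,0,0,0,0,0,30]'
python3 nudge.py '[0,0,0,0,0,0,30,0,0,0,0,0,0,30,0,0,0,0,0,0,30]'
python3 - <<'E'
from h import *
hd=np.array([.460,-.888,0]);bar=np.array([543,-178,320]);off=12.0*hd+[0,0,-44.4]
want(bar-1*hd+off,-1.093,.7);s=ctrl.read_state();print(s['qpos'],s['force'])
E
```

```text
clock: 19.4
eef_pos: [547.4, -189.6, 276.3]
tool_rot: [3.14, 0.874, 2.05]
force: [-0.6, 0.5, -3.7]
width: 46.9
gripper_force: 62.0
clock: 19.7
eef_pos: [547.4, -188.3, 276.0]
tool_rot: [3.14, 0.874, 2.052]
force: [0.2, 0.2, -3.9]
width: 46.7
gripper_force: 62.1
t 19.7 world d [ 0.65  0.51 -0.4 ] | tool d [0.4  0.81 0.14] | rotvec [0. 0. 0.] | tool d after rot [0.4  0.81 0.14]
[-0.77  0.62  0.89  2.22  1.26  0.33 -0.77] [ 0.22  0.16 -3.88]
```

```bash
python3 nudge.py '[1.5,0,1.3,0,0,0,30,2.3,0,1.93,0,0,0,30,2.3,0,1.93,0,0,0,30,2.3,0,1.93,0,0,0,30,2.3,0,1.93,0,0,0,30,2.3,0,1.93,0,0,0,30,0,0,0,0,0,0,30,0,0,0,0,0,0,30]'
python3 nudge.py '[1.5,0,1.3,0,0,0,30,2.3,0,1.93,0,0,0,30,2.3,0,1.93,0,0,0,30,2.3,0,1.93,0,0,0,30,0,0,0,0,0,0,30,0,0,0,0,0,0,30]'
python3 nudge.py '[1.5,0,1.3,0,0,0,30,2.3,0,1.93,0,0,0,30,0,0,0,0,0,0,30,0,0,0,0,0,0,30]'
```

```text
clock: 20.5
eef_pos: [547.4, -188.9, 259.1]
tool_rot: [3.14, 0.874, 2.052]
force: [-0.1, -0.3, -4.0]
width: 46.9
gripper_force: 62.1
clock: 21.1
eef_pos: [547.4, -188.9, 248.1]
tool_rot: [3.14, 0.874, 2.052]
force: [0.6, 0.3, -3.8]
width: 46.6
gripper_force: 62.1
clock: 21.5
eef_pos: [547.6, -188.8, 243.1]
tool_rot: [3.14, 0.874, 2.052]
force: [0.3, -0.4, -2.6]
width: 47.1
gripper_force: 62.2
```

```bash
python3 nudge.py '[1.5,0,1.3,0,0,0,30,2.3,0,1.93,0,0,0,30,2.3,0,1.93,0,0,0,30,1.5,0,1.3,0,0,0,30,0,0,0,0,0,0,30,0,0,0,0,0,0,30,0,0,0,0,0,0,30]'
python3 -c "
from h import *
print(ctrl.read_state()['force'])"
python3 nudge.py '[1.5,0,1.3,0,0,0,30,2.3,0,1.93,0,0,0,30,0,0,0,0,0,0,30,0,0,0,0,0,0,30,0,0,0,0,0,0,30]'
```

```text
clock: 22.2
eef_pos: [547.7, -189.0, 233.4]
tool_rot: [3.139, 0.874, 2.051]
force: [0.7, -0.4, -1.9]
width: 46.8
gripper_force: 62.3
[ 0.65 -0.37 -1.86]
clock: 22.7
eef_pos: [547.6, -189.0, 228.3]
tool_rot: [3.139, 0.874, 2.051]
force: [1.4, 0.2, -0.5]
width: 46.4
gripper_force: 62.4
```

```bash
python3 nudge.py '[1.2,0,1,0,0,0,30,1.2,0,1,0,0,0,30,0,0,0,0,0,0,30,0,0,0,0,0,0,30,0,0,0,0,0,0,30]'
python3 - <<'E'
from h import *
t=ctrl.get_image('top');S=[ctrl.get_image('scene') for _ in range(1)]
F=[]
for i in range(6):
    F.append(ctrl.read_state()['force']);ctrl.get_image('wrist')
print(np.mean(F,0))
cv2.imwrite('pics/s_before.png',S[0])
E
```

```text
clock: 23.2
eef_pos: [547.6, -189.0, 225.2]
tool_rot: [3.139, 0.874, 2.051]
force: [0.9, -0.1, 0.3]
width: 47.1
gripper_force: 62.4
[ 0.89  0.13 -0.01]
```

```bash
python3 nudge.py '[0,0,0,0,0,0,52,0,0,0,0,0,0,54,0,0,0,0,0,0,58,0,0,0,0,0,0,66,0,0,0,0,0,0,76,0,0,0,0,0,0,76,0,0,0,0,0,0,76,0,0,0,0,0,0,76,0,0,0,0,0,0,76,0,0,0,0,0,0,76]'
python3 nudge.py '[0,0,-5,0,0,0,76,0,0,-10,0,0,0,76,0,0,-15,0,0,0,76,0,0,-20,0,0,0,76,0,0,-20,0,0,0,76,0,0,-20,0,0,0,76,0,0,-20,0,0,0,76,0,0,-20,0,0,0,76,0,0,-20,0,0,0,76,0,0,0,0,0,0,76,0,0,0,0,0,0,76,0,0,0,0,0,0,76]'
python3 nudge.py '[0,0,0,0,0,0,76,0,0,0,0,0,0,76,0,0,0,0,0,0,76,0,0,0,0,0,0,76,0,0,0,0,0,0,76,0,0,0,0,0,0,76,0,0,0,0,0,0,76,0,0,0,0,0,0,76,0,0,0,0,0,0,76,0,0,0,0,0,0,76,0,0,0,0,0,0,76,0,0,0,0,0,0,76]'
```

```text
clock: 24.6
eef_pos: [547.5, -188.9, 225.1]
tool_rot: [3.14, 0.874, 2.051]
force: [0.2, 0.1, -0.0]
width: 76.0
gripper_force: 0.0
clock: 25.8
eef_pos: [493.8, -88.0, 321.1]
tool_rot: [3.141, 0.874, 2.051]
force: [-0.8, -0.8, 0.9]
width: 75.9
gripper_force: 0.0
clock: 27.0
eef_pos: [494.1, -87.1, 321.3]
tool_rot: [3.14, 0.874, 2.051]
force: [-0.8, 0.4, -0.7]
width: 76.0
gripper_force: 0.0
```

```bash
for i in 1 2 3 4; do python3 nudge.py '[0,0,0,0,0,0,76,0,0,0,0,0,0,76,0,0,0,0,0,0,76,0,0,0,0,0,0,76,0,0,0,0,0,0,76,0,0,0,0,0,0,76,0,0,0,0,0,0,76,0,0,0,0,0,0,76,0,0,0,0,0,0,76,0,0,0,0,0,0,76,0,0,0,0,0,0,76,0,0,0,0,0,0,76]'>/dev/null; done
python3 - <<'E'
from h import *
s=ctrl.read_state();print(s['clock'])
I=[(ctrl.get_image('top'),ctrl.get_image('wrist')) for _ in range(10)]
W=cam('wrist',s);T=cam('top')
def lid(im,C,P,r):
    p=proj(C,[P])[0];x,y=int(p[0]),int(p[1])
    h=cv2.cvtColor(im,cv2.COLOR_BGR2HSV);w=((h[...,1]<25)&(h[...,2]>200)).astype(np.uint8)
    k=np.zeros_like(w);k[max(y-r,0):y+r,max(x-r,0):x+r]=1;m=cv2.moments(w*k)
    return p,m['m00'],np.array([m['m10'],m['m01']])/max(m['m00'],1)
for j in(0,5,9):
    p,a,c=lid(I[j][0],T,(543,-178,132),16);print('top',p,a,c,onz(T,c,132))
    p,a,c=lid(I[j][1],W,(543,-178,132),45);print('wrist',p,a,c,onz(W,c,132))
g=lambda im:cv2.GaussianBlur(cv2.cvtColor(im,cv2.COLOR_BGR2GRAY),(5,5),0)
for k in(0,1):print([int(cv2.absdiff(g(I[0][k]),g(I[j][k])).max()) for j in(1,3,5,9)])
E
```

```text
31.8
top [353.62 212.42] 266.0 [353.5  211.29] [ 546.44 -177.77  132.  ]
wrist [261.   102.76] 0.0 [0. 0.] [ 316.52 -171.88  132.  ]
top [353.62 212.42] 266.0 [353.49 211.28] [ 546.45 -177.75  132.  ]
wrist [261.   102.76] 0.0 [0. 0.] [ 316.52 -171.88  132.  ]
top [353.62 212.42] 265.0 [353.55 211.33] [ 546.31 -177.94  132.  ]
wrist [261.   102.76] 0.0 [0. 0.] [ 316.52 -171.88  132.  ]
[2, 2, 2, 2]
[3, 3, 3, 4]
```

The lid is where predicted, at (546,-178) at hung height, and nothing changes between frames, so the load is hanging still. I'll hand it in.

```bash
python3 -c "
from cell import ctrl
print(ctrl.finish_job())"
```

```text
the job is handed in; nothing more can be done
None
```

The jar is standing in the pan and the pan hangs still from the scale hook with the gripper clear; I handed the job in at about 33 s of the 72 s allowed, and no verdict was reported back.

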